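# Clip the carton cutter back into its snap hook

### The arm

A 6-joint arm with a two-finger parallel gripper is mounted at the origin on the work surface; the furniture and walls round the work are solid. World frame = base frame: x ahead of the robot, y to its left, z up, the work surface at z = 0. Lengths are in mm, angles in degrees, forces in N, time in s.
With the tool pointing down it reaches from about 350 to 850 mm from the base axis. Payload 8.1 kg.
Tool frame: the origin (TCP) lies midway between the tips of the shut fingers; the grasp point (between the pads) lies 19 mm behind it; z points along the fingers, y is the line along which they close (so a half turn about z gives the same grasp; the last joint's range is limited). The gripper opens to 85 mm and grips with 20 to 120 N. Pads are 22 mm wide; open, the fingers measure 114 mm over their backs; the gripper's body (76 mm by 85 mm) begins 54 mm behind the grasp point. The pads swing forward as they close: fully open they stand 13 mm farther back than shut.
Start: joints at [-79.206, 7.471, 85.268, -0, 87.261, -4.893], TCP at [162.255, -577.649, 231.292] pointing down, gripper open.
Joint ranges: [-169.43, 169.43], [-51.17, 129.36], [1.28, 143.12], [-76.62, 256.62], [0, 156.53], [-152.29, 152.29]. Speed limits (degrees/s): [136.94, 136.94, 159.86, 180, 180, 180].

### API

Orientations are given as [roll, pitch, yaw] about the fixed x, y, z axes, in that order (R = Rz(yaw) Ry(pitch) Rx(roll)).
In Python, from bench import sense, snapshot, camera_params, hand_in, masks_of, pinpoint gives the robot as it stands.
- The arm moves only by the tool step_arm, never from a script. Its argument "targets" is a list of rows, each an object with "angular": the turn, a rotation vector about the tool's x, y, z scaled (see below), a list of three; "dp": the shift along the tool's x, y, z scaled (see below), a list of three; "fingers": the closure, from 0 (fully open) to 1 (shut). A call has exactly 8 rows; each row is the pose to reach, as a shift and turn from the pose commanded when the call began, along the tool's axes at that moment, turning the shorter way round; what a row does not reach only later rows make up. The controller multiplies each number of a shift by 0.2 m and each number of a turn by 180 degrees. A row lasts 1/8 s, in which the tool goes at most 62.5 mm and 10.7 degrees, less where a joint would pass 70% of its speed; a pose out of reach is approached as far as the arm can. A call with a number of a shift or a turn outside -1 to 1 is refused whole. A call with a gripper value outside its range is refused whole. The fingers move at their own pace and stop on an object; "newtons" is the grip in N (left out, the last holds). Time passes only in rows, so rows that repeat a pose let the fingers close, or fill a call up. It gives the time, the measured TCP pose, the force, the opening and the grip force at its end, in the units of the state.
- sense(): the state, without advancing time (a new reading comes with each control period).
- snapshot(name): name is "scene" or "top" or "wrist"; returns the picture (480x640x3 uint8, blue, green, red); there is no depth.
- camera_params(name): a dict with "vfov" (degrees; the focal length in pixels is half the picture's height over the tangent of half this angle, whatever the lens; pixels are square), "cx", "cy" (the principal point, pixels), "R" (3x3) and "t" (3): a world point X has camera coordinates R X + t. Camera axes: x right, y down, z forward; pixel columns grow to the right and rows downward; lengths in mm; the calibration is good to about 2 mm. A picture is of the moment at which its call begins: read the wrist's pose just before it. camera_params takes no time and is no camera call; for the wrist camera it gives the pose at the moment of the call.
- hand_in(): hands the job in; it is judged then, once.
Trained networks look in the newest picture that a camera, given by its name, has taken for a name from the list of things; names that differ only in an ending like _2 or _b are one class to them, and where a whole thing is asked for, a point or a joint stands for the part that bears it (a point fixed in the world has none). Each returns a list of dicts, best first, with "conf" (0 to 1); they miss things now and then, are a little off and sometimes report something else, mostly with a low value. They report only what shows in the picture. A call takes as long as a camera call.
- masks_of(camera, label): "pixels" (480x640 bool, what is visible of it) and "at" ([column, row] in pixels, amid what is visible of it).
- pinpoint(camera, label): "at" ([column, row] in pixels: a listed point, or the origin of a listed thing).
The state is a dict: "time": time; "joint_pos": joint angles; "qd": joint speeds; "joint_efforts": joint torques, N m; "tool_pos": TCP position; "tcp_rot": TCP orientation; "ft_force": force on the tool from outside, world axes, zero at the start; "wrist_torque": the same for the moment, N m; "finger_gap": finger opening in mm; "grip_force": force on a finger pad.
Only numpy, scipy, OpenCV 4.12 (cv2) and the standard library are available. Lean on these libraries where they do the work, as an engineer would, in place of code of your own. Each camera call takes 0.05 s, during which the arm holds its last target. There are 200 camera calls.

### The job

Take the yellow carton cutter, which stands on its narrow edge, out of its grey rest, lay it flat on the bench without dropping it and let go. Then take it again across its sides so that its steel eye lies level and leads, push the eye in over the nose of the snap hook against the sprung brass gate until the gate snaps shut behind it, and leave the cutter hanging still from the hook. Leave the pink marker, the kraft box and the little bear figure alone.

Things in the scene. Friction and masses are not known exactly. Their poses are not given: they have to be found in the camera images.
- cutter: yellow carton cutter, black head, blade drawn in, about 90 g. Body 34 mm wide (its y), 16 mm thick (its z), x = -42 to +62, alike on both faces; head to x = -67; steel eye at the tail (+x). Origin mid width and thickness: 8 mm over the bench when flat, 17 mm over its support on edge. Let go leaning 35 to 45 degrees, it rolls onto its flat side. Balance point at about x = +10 mm.
- cutter_eye (a point): middle of the outermost bar of the cutter's eye, 100.5 mm from the cutter's origin along its x. The eye is a flat loop of 5 mm wire in the cutter's xy plane; the opening is 28 mm wide and 34 mm long (x = 64 to 98).
- cutter_rest: grey plastic rest fixed to the bench, 116 x 56 mm; origin mid underside. Forks 12 mm long at x = -44 and +44 mm with a slot along x, 19 mm wide, floor 5 mm, fork tops 29 mm high. The cutter stands in it along x, eye to +x, graspable from above across its thickness between the forks. The bench in front of the hook stand is bare, x = 0.40 to 0.50 m, y = 0 to 0.2 m.
- hook_stand: aluminium post 30 x 30 mm, 315 mm tall, on an 84 mm square foot, fixed to the bench; origin at the middle of its underside. The steel snap hook is on its -x face, in its xz plane, 7 mm thick; the eye goes in towards +x. An eye bar inside the hook has room from x = -50 to -28 mm.
- hook_nose (a point): highest point of the hook's nose (x = -56, z = 225.5 mm in the stand's frame). The mouth, closed by the gate, runs from here 22 mm clear up to the gate's hinge.
- hook_bowl (a point): lowest point of the hook's inside (x = -39, z = 199.5 mm in the stand's frame), where the eye's bar hangs; the bar's centre then is 2.5 mm higher.
- gate (a joint): brass gate, hinged above the mouth (253 mm high), 29 mm long, free end just inside the nose; 0 = shut, positive = inwards, stop 1.25 rad. A spring shuts it: 2 to 4 N on the bar. A level bar, centre 4 to 8 mm above the nose top, slips past the gate's end 15 to 22 mm behind the nose, surely when then lowered; the gate shuts through the eye and the bar goes down into the bowl.
- marker_pink: pink marker lying on the bench, 128 mm long; bystander; origin under its middle
- kraft_box: small brown card box, 34 x 46 x 56 mm; bystander; origin under its middle
- knob_figure: little wooden bear, 38 x 48 x 59 mm; bystander; origin under its middle

How it is judged (in metres and radians):
On the way, in this order (a step that is already met when the one before it is completed fails the run):
1. the cutter lies flat on the bench, let go (angle between the z axis of cutter and the z axis of hook_stand, either way round below 0.15 rad and height (world z) of cutter below 0.014 m and contact force between the fingers and cutter below 0.1 N and linear speed of cutter below 0.03 m/s), for 0.2 s.
2. the cutter pushes the gate open (value of joint gate above 0.3 rad and contact force between cutter and hook_stand above 0.5 N).
At the end, for the whole second after the job is handed in: The eye's outer bar is inside the snap hook (within 15 mm of its mid-plane), the gate is shut to 0.12 rad, and the cutter hangs below it, head down within 0.3 rad of vertical, slower than 0.06 m/s, let go (x of cutter_eye in the frame of hook_stand between -0.054 and -0.022 m and z of cutter_eye in the frame of hook_stand between 0.19 and 0.225 m and y of cutter_eye in the frame of hook_stand between -0.015 and 0.015 m and value of joint gate below 0.12 rad and angle between cutter's own x axis and vertical below 0.3 rad and linear speed of cutter below 0.06 m/s); the robot touches nothing.
It fails at once if the cutter is dropped onto the bench (height (world z) of cutter below 0.06 m and linear speed of cutter above 0.9 m/s).
It fails at once if the pink marker is moved by 3 cm or more (distance of marker_pink from where it was at the start of the episode above 0.03 m).
It fails at once if the kraft box is moved by 3 cm or more (distance of kraft_box from where it was at the start of the episode above 0.03 m).
It fails at once if the bear figure is moved by 3 cm or more (distance of knob_figure from where it was at the start of the episode above 0.03 m).
It also fails if it takes over 72 s, if anything falls off the work surface, if the arm or the gripper's body presses on something with over 40 N, if the wrist force passes 120 N, or if a joint passes its speed limit or range.

## Working session

There is one attempt and no reset: what is moved stays moved. The work goes in short steps, Python scripts to look and compute and a tool call to move; the robot and the scene stay as the last step left them, time stands still between calls to the robot, and variables do not carry over. Pictures are saved under pics/ and viewed, at most 10 in all, crops included, and the job is handed in when it is done.

Besides the shell and the picture viewer there is one more tool, called after ">>>" as name(argument=value, ...) on one line, values as JSON. step_arm: Moves the arm, as the interface text tells. Its arguments: {"type":"object","properties":{"targets":{"type":"array","items":{"type":"object","properties":{"angular":{"type":"array","items":{"type":"number","minimum":-1,"maximum":1}},"dp":{"type":"array","items":{"type":"number","minimum":-1,"maximum":1}},"fingers":{"type":"number"}}}},"newtons":{"type":"number"}},"required":["targets"]}

```bash
mkdir -p pics; ls; python3 - <<'E'
from bench import *
import cv2,numpy as np
print(sense())
a=snapshot("scene");b=snapshot("top")
cv2.imwrite("pics/s1.png",a);cv2.imwrite("pics/t1.png",b)
for c in("scene","top"):
    print(c,camera_params(c))
    for l in["cutter","cutter_eye","cutter_rest","hook_stand","hook_nose","hook_bowl","marker_pink","kraft_box","knob_figure"]:
        print(l,[(np.round(d["at"],1),round(d["conf"],2)) for d in pinpoint(c,l)[:2]])
E
```

```text
pics
{'time': 0.0, 'joint_pos': array([-7.92054802e+01,  7.51362187e+00,  8.53306612e+01,  2.23665931e-03,
        8.72609973e+01, -4.89474118e+00]), 'qd': array([-0.09731942,  0.1054823 ,  0.05346817,  0.0637117 , -0.0148416 ,
        0.03733366]), 'joint_efforts': array([ 3.14503250e-04, -5.69383907e+01, -5.00562572e+01, -2.93784171e-05,
        1.49150676e-02, -1.29933704e-05]), 'tool_pos': array([ 162.16639594, -577.09535063,  230.24667775]), 'tcp_rot': array([-1.79895294e+02, -1.12088470e-02,  1.56891418e+01]), 'ft_force': array([-0.61404739, -0.67368228,  0.67177184]), 'wrist_torque': array([-0.01081731, -0.01440394, -0.02931609]), 'grip_force': 0.0, 'finger_gap': 85.19109177532512}
scene {'vfov': 45.109405944909504, 'cx': 330.82010808862424, 'cy': 239.57692943006592, 'R': array([[-0.6744412 , -0.73832704, -0.00149908],
       [-0.40632906,  0.372864  , -0.83418771],
       [ 0.61646229, -0.56200144, -0.55147858]]), 't': array([435.00942497, 340.8793167 , 914.38869728])}
cutter [(array([412.1, 295.8]), 0.82)]
cutter_eye [(array([364.1, 278.2]), 0.76)]
cutter_rest [(array([412.8
[... 314 characters left out ...]
ov': 44.607091675288856, 'cx': 316.8295191235706, 'cy': 244.9079470423131, 'R': array([[ 0.01550749, -0.99956595,  0.02504853],
       [-0.99282027, -0.01836479, -0.11819745],
       [ 0.11860616, -0.02303575, -0.99267413]]), 't': array([  68.6411021 ,  581.15150915, 1153.78200945])}
cutter [(array([382.3, 310.1]), 0.57)]
cutter_eye [(array([365.6, 258.3]), 0.78), (array([241.5, 191.1]), 0.66)]
cutter_rest [(array([383.5, 311.9]), 0.71)]
hook_stand [(array([282.1, 238.2]), 0.68)]
hook_nose []
hook_bowl [(array([279.3, 241.9]), 0.91)]
marker_pink [(array([225.7, 306.7]), 0.88), (array([281.8, 249.9]), 0.64)]
kraft_box [(array([241.2, 189.5]), 0.77)]
knob_figure [(array([354.3, 242.3]), 0.79)]
```

```bash
cat > h.py <<'E'
from bench import *
import numpy as np,cv2
from scipy.spatial.transform import Rotation as Ro
def ray(c,uv,P=None):
    p=P or camera_params(c); f=240/np.tan(np.radians(p["vfov"]/2))
    d=np.array([(uv[0]-p["cx"])/f,(uv[1]-p["cy"])/f,1.])
    return -p["R"].T@p["t"], p["R"].T@d
def atz(c,uv,z,P=None):
    o,d=ray(c,uv,P); return o+d*(z-o[2])/d[2]
def proj(c,X,P=None):
    p=P or camera_params(c); f=240/np.tan(np.radians(p["vfov"]/2))
    q=p["R"]@np.array(X,float)+p["t"]; return np.array([p["cx"]+f*q[0]/q[2],p["cy"]+f*q[1]/q[2]])
def tri(l):
    A=0;b=0
    for o,d in l:
        d=d/np.linalg.norm(d);M=np.eye(3)-np.outer(d,d);A=A+M;b=b+M@o
    X=np.linalg.solve(A,b);return X,[np.linalg.norm((np.eye(3)-np.outer(d,d)/(d@d))@(X-o)) for o,d in l]
def pose():
    s=sense(); return s["tool_pos"],Ro.from_euler("xyz",s["tcp_rot"],degrees=True)
def to(pos,R,p0,R0):
    "dp, angular from commanded pose p0,R0 to pos,R"
    return np.round(R0.inv().apply(np.array(pos)-p0)/200,4), np.round((R0.inv()*R).as_rotvec(degrees=True)/180,4)
E
python3 - <<'E'
from h import *
np.set_printoptions(precision=1,suppress=True)
for l,z,a,b in[("cutter",22,(412.1,295.8),(382.3,310.1)),("eye",22,(364.1,278.2),(365.6,258.3)),("rest",0,(412.8,305.3),(383.5,311.9)),("stand",0,(293.1,313.3),(282.1,238.2)),("bowl",199.5,(298.9,238),(279.3,241.9)),("marker",0,(293.8,389),(225.7,306.7)),("box",0,(228.1,310.5),(241.2,189.5)),("bear",0,(343.6,283.6),(354.3,242.3))]:
    X,e=tri([ray("scene",a),ray("top",b)])
    print(l,atz("scene",a,z),atz("top",b,z),X,np.array(e))
a=cv2.imread("pics/s1.png");b=cv2.imread("pics/t1.png")
o=np.hstack([cv2.resize(a[150:420,180:480],(400,360)),cv2.resize(b[150:420,150:450],(400,360))]);cv2.imwrite("pics/v1.png",o)
E
```

```text
cutter [452.7 -55.3  22. ] [450.6 -56.6  22. ] [451.5 -55.8  22.5] [1.2 1.2]
eye [563.7 -24.3  22. ] [555.5 -22.1  22. ] [556.5 -19.9  28.2] [2.2 2.2]
rest [447.5 -54.2   0. ] [447.2 -62.1   0. ] [449.2 -61.   -4.9] [2.8 2.8]
stand [598.5 148.5   0. ] [596.7 150.4   0. ] [596.3 150.3   2.4] [0.1 0.1]
bowl [571.5 147.1 199.5] [564.1 147.8 199.5] [565.2 149.3 203.3] [2.2 2.2]
marker [438.9 277.6   0. ] [452.7 262.9   0. ] [453.3 266.  -20.6] [0.6 0.6]
box [697.2 243.1   0. ] [698.4 238.7   0. ] [700.  240.1  -3.7] [1.3 1.3]
bear [600.4   2.3   0. ] [590.9  -0.6   0. ] [593.5   2.9   4. ] [4.4 4.4]
```

View pics/v1.png

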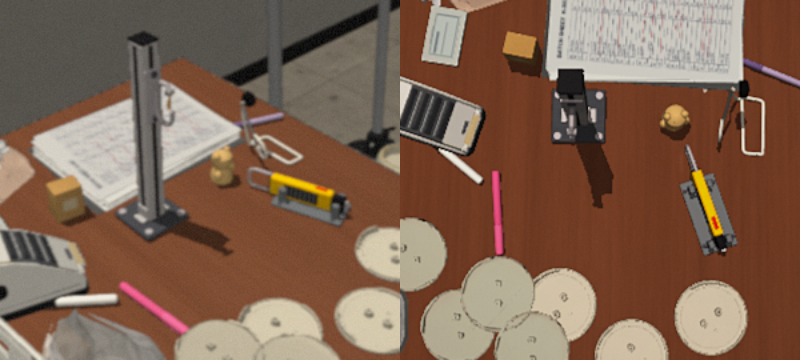

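The views show the cutter in its rest, with its eye pointing away from the robot and close to the bear. The stand is at about (597, 150) and roughly square to the world axes. I'll move over the cutter for a close look.

```bash
python3 - <<'E'
from h import *
p0=np.array([162.255,-577.649,231.292]);R0=Ro.from_euler("xyz",[180,0,15.69],degrees=True)
R=Ro.from_euler("xyz",[180,0,18],degrees=True)
print(to([440,-55,240],R,p0,R0))
E
```

```text
(array([ 2.0437, -2.1403, -0.0435]), array([ 0.    ,  0.    , -0.0128]))
```

>>> step_arm(targets=[{"dp": [0.3, -0.3, -0.02], "fingers": 0}, {"dp": [0.6, -0.6, -0.04], "fingers": 0}, {"dp": [1, -1, -0.04], "fingers": 0}, {"dp": [1, -1, -0.04], "fingers": 0}, {"dp": [1, -1, -0.04], "fingers": 0}, {"dp": [1, -1, -0.04], "fingers": 0}, {"dp": [1, -1, -0.04], "fingers": 0}, {"dp": [1, -1, -0.04], "fingers": 0}])

```text
validation failed for argument at $.ta...
```

>>> step_arm(targets=[{"dp": [0.3, -0.3, 0], "fingers": 0}, {"dp": [0.6, -0.6, 0], "fingers": 0}, {"dp": [1, -1, 0], "fingers": 0}, {"dp": [1, -1, 0], "fingers": 0}, {"dp": [1, -1, 0], "fingers": 0}, {"dp": [1, -1, 0], "fingers": 0}, {"dp": [1, -1, 0], "fingers": 0}, {"dp": [1, -1, 0], "fingers": 0}])

```text
validation failed for argument at $.ta...
```

```bash
python3 - <<'E'
from h import *
np.set_printoptions(precision=1,suppress=True)
s=sense();print(s["time"],s["tool_pos"],s["tcp_rot"],s["joint_pos"])
P=camera_params("wrist");print(P)
im=snapshot("wrist");cv2.imwrite("pics/w1.png",im)
for l in["cutter","cutter_eye","cutter_rest","hook_stand","knob_figure"]:
    for d in pinpoint("wrist",l)[:2]: print(l,d["at"],round(d["conf"],2),atz("wrist",d["at"],0 if l in("cutter_rest","knob_figure","hook_stand") else 22,P))
for d in masks_of("wrist","cutter")[:1]:
    m=d["pixels"].astype(np.uint8);print(cv2.minAreaRect(cv2.findNonZero(m)),m.sum())
hsv=cv2.cvtColor(im,cv2.COLOR_BGR2HSV);m=cv2.inRange(hsv,(20,120,100),(35,255,255))
n,lab,st,_=cv2.connectedComponentsWithStats(m);i=1+np.argmax(st[1:,4]);r=cv2.boxPoints(cv2.minAreaRect(cv2.findNonZero((lab==i).astype(np.uint8))))
for q in r: print(q,atz("wrist",q,39,P))
E
```

```text
1.0 [ 162.3 -577.6  231.3] [-180.    -0.    15.7] [-79.2   7.5  85.3   0.   87.3  -4.9]
{'vfov': 64.99009426226377, 'cx': 319.68780275934853, 'cy': 236.5420115128042, 'R': array([[ 0.3, -1. ,  0. ],
       [-0.9, -0.3,  0.3],
       [-0.3, -0.1, -1. ]]), 't': array([-601.1,  -39.5,  378.8])}
[ 56. 370.] [ -79.9 -361.3   39. ]
[ 87.8 329. ] [ -22.  -388.3   39. ]
[ 95.  334.7] [ -26.6 -396.1   39. ]
[ 63.3 375.7] [ -84.9 -369.1   39. ]
```

View pics/w1.png

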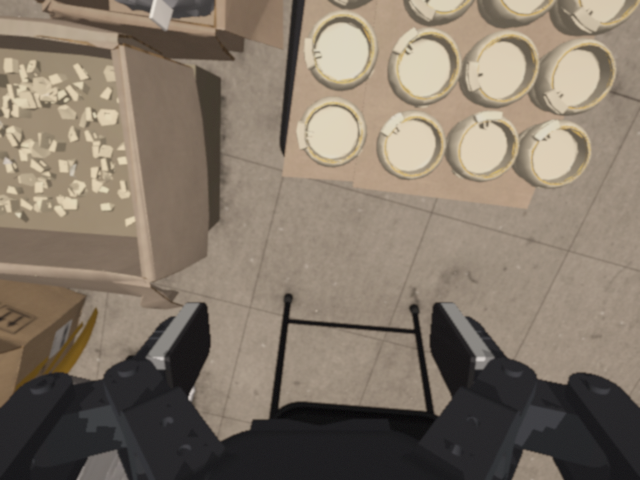

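The arm hasn't moved: the call was refused, probably because "angular" was missing. The wrist picture only shows the floor. I'll resend with all the fields.

>>> step_arm(newtons=40, targets=[{"angular": [0, 0, 0], "dp": [0.3, -0.3, -0.02], "fingers": 0}, {"angular": [0, 0, 0], "dp": [0.6, -0.6, -0.04], "fingers": 0}, {"angular": [0, 0, 0], "dp": [1, -1, -0.04], "fingers": 0}, {"angular": [0, 0, 0], "dp": [1, -1, -0.04], "fingers": 0}, {"angular": [0, 0, 0], "dp": [1, -1, -0.04], "fingers": 0}, {"angular": [0, 0, 0], "dp": [1, -1, -0.04], "fingers": 0}, {"angular": [0, 0, 0], "dp": [1, -1, -0.04], "fingers": 0}, {"angular": [0, 0, 0], "dp": [1, -1, -0.04], "fingers": 0}])

```text
time: 2.35
tool_pos: [300.2, -331.9, 239.2]
tcp_rot: [-180.0, 0.0, 15.6]
ft_force: [-0.8, 1.0, -0.4]
finger_gap: 85.4
grip_force: 0.0
```

>>> step_arm(targets=[{"angular": [0, 0, 0], "dp": [0.3, -0.3, 0], "fingers": 0}, {"angular": [0, 0, 0], "dp": [0.6, -0.6, 0], "fingers": 0}, {"angular": [0, 0, 0], "dp": [0.95, -0.95, 0], "fingers": 0}, {"angular": [0, 0, 0], "dp": [0.95, -0.95, 0], "fingers": 0}, {"angular": [0, 0, 0], "dp": [0.95, -0.95, 0], "fingers": 0}, {"angular": [0, 0, 0], "dp": [0.95, -0.95, 0], "fingers": 0}, {"angular": [0, 0, 0], "dp": [0.95, -0.95, 0], "fingers": 0}, {"angular": [0, 0, 0], "dp": [0.95, -0.95, 0], "fingers": 0}])

```text
time: 3.35
tool_pos: [431.9, -98.0, 239.2]
tcp_rot: [180.0, 0.0, 15.6]
ft_force: [-0.5, -0.5, 0.2]
finger_gap: 85.4
grip_force: 0.0
```

```bash
python3 - <<'E'
from h import *
np.set_printoptions(precision=1,suppress=True)
s=sense();print(s["time"],s["tool_pos"],s["tcp_rot"],s["joint_pos"])
P=camera_params("wrist")
im=snapshot("wrist");cv2.imwrite("pics/w2.png",im)
for l in["cutter","cutter_eye","cutter_rest","hook_stand","knob_figure"]:
    for d in pinpoint("wrist",l)[:2]: print(l,np.array(d["at"]),round(d["conf"],2),atz("wrist",d["at"],0 if l in("cutter_rest","knob_figure","hook_stand") else 22,P))
hsv=cv2.cvtColor(im,cv2.COLOR_BGR2HSV);m=cv2.inRange(hsv,(20,120,100),(35,255,255))
n,lab,st,_=cv2.connectedComponentsWithStats(m);i=1+np.argmax(st[1:,4]);r=cv2.boxPoints(cv2.minAreaRect(cv2.findNonZero((lab==i).astype(np.uint8))))
for q in r: print(q,atz("wrist",q,39,P))
E
```

```text
3.35 [431.9 -98.  239.2] [180.    0.   15.6] [-19.4 -17.8 108.2  -0.   89.6  55. ]
cutter [281.3 160.8] 0.63 [459.3 -53.8  22. ]
cutter_eye [271.3  45.6] 0.93 [552.4 -21.8  22. ]
cutter_rest [284.2 165.7] 0.64 [452.7 -56.3   0. ]
[263.4  92.3] [513.2 -26.4  39. ]
[283.9  90. ] [519.7 -42.8  39. ]
[297.  207.9] [423.4 -79.5  39. ]
[276.5 210.2] [416.1 -61.6  39. ]
```

View pics/w2.png

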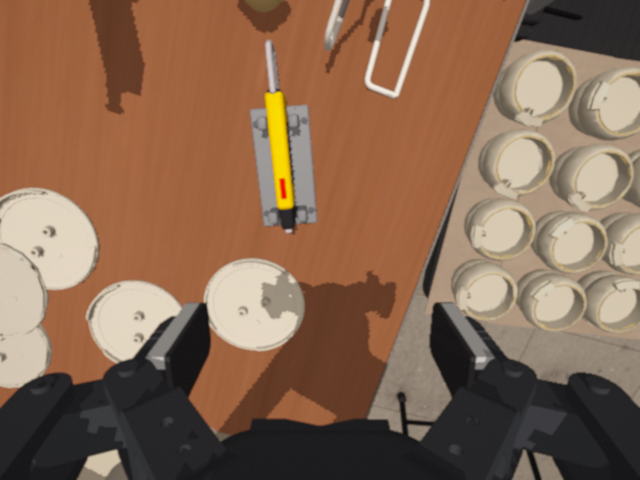

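The wrist picture shows the cutter on edge, yellow body at px (263–297, 90–210) and eye at (271, 46). Body ends, eye and size all agree: origin (458.7, -56), yaw 20°. Next, the grasp.

```bash
python3 - <<'E'
from h import *
p0,R0=pose()
R=Ro.from_euler("xyz",[180,0,20.1],degrees=True)
print(to([466.3,-53.3,110],R,p0,R0))
E
```

```text
(array([ 0.2233, -0.1648,  0.6468]), array([ 0.    , -0.    , -0.0247]))
```

>>> step_arm(targets=[{"angular": [0, 0, -0.025], "dp": [0.2233, -0.1648, 0.2], "fingers": 0}, {"angular": [0, 0, -0.025], "dp": [0.2233, -0.1648, 0.4], "fingers": 0}, {"angular": [0, 0, -0.025], "dp": [0.2233, -0.1648, 0.647], "fingers": 0}, {"angular": [0, 0, -0.025], "dp": [0.2233, -0.1648, 0.647], "fingers": 0}, {"angular": [0, 0, -0.025], "dp": [0.2233, -0.1648, 0.647], "fingers": 0}, {"angular": [0, 0, -0.025], "dp": [0.2233, -0.1648, 0.647], "fingers": 0}, {"angular": [0, 0, -0.025], "dp": [0.2233, -0.1648, 0.647], "fingers": 0}, {"angular": [0, 0, -0.025], "dp": [0.2233, -0.1648, 0.647], "fingers": 0}])

```text
time: 4.65
tool_pos: [467.0, -53.1, 110.9]
tcp_rot: [179.9, -0.1, 20.2]
ft_force: [0.9, 0.5, -0.4]
finger_gap: 85.2
grip_force: 0.0
```

>>> step_arm(targets=[{"angular": [0, 0, 0], "dp": [0, 0, 0.15], "fingers": 0}, {"angular": [0, 0, 0], "dp": [0, 0, 0.3], "fingers": 0}, {"angular": [0, 0, 0], "dp": [0, 0, 0.42], "fingers": 0}, {"angular": [0, 0, 0], "dp": [0, 0, 0.47], "fingers": 0}, {"angular": [0, 0, 0], "dp": [0, 0, 0.47], "fingers": 0.5}, {"angular": [0, 0, 0], "dp": [0, 0, 0.47], "fingers": 1}, {"angular": [0, 0, 0], "dp": [0, 0, 0.47], "fingers": 1}, {"angular": [0, 0, 0], "dp": [0, 0, 0.47], "fingers": 1}])

```text
time: 5.65
tool_pos: [466.9, -52.8, 16.8]
tcp_rot: [180.0, -0.1, 20.2]
ft_force: [-3.7, 5.1, 4.2]
finger_gap: 15.0
grip_force: 39.2
```

```bash
python3 - <<'E'
from h import *
np.set_printoptions(precision=1,suppress=True)
s=sense();print(s["time"],s["tool_pos"],s["tcp_rot"],s["finger_gap"],s["grip_force"],s["ft_force"],s["joint_pos"])
P=camera_params("wrist")
im=snapshot("wrist")
d=pinpoint("wrist","cutter_eye")
for d in d:print(np.array(d["at"]),d["conf"],atz("wrist",d["at"],22,P))
E
```

```text
5.65 [466.9 -52.8  16.8] [180.   -0.1  20.2] 14.994618825124679 39.23224747180939 [-3.7  5.1  4.2] [-12.7   0.2 116.7   0.   63.   57.1]
[320.7  65.5] 0.79 [553.4 -22.   22. ]
```

>>> step_arm(targets=[{"angular": [0, 0, 0], "dp": [0, 0, -0.05], "fingers": 1}, {"angular": [0, 0, 0], "dp": [0, 0, -0.15], "fingers": 1}, {"angular": [0, 0, 0], "dp": [0, 0, -0.3], "fingers": 1}, {"angular": [0, 0, 0], "dp": [0, 0, -0.5], "fingers": 1}, {"angular": [0, 0, 0.04], "dp": [0.08, -0.2, -0.565], "fingers": 1}, {"angular": [0, 0, 0.08], "dp": [0.16, -0.4, -0.565], "fingers": 1}, {"angular": [0, 0, 0.112], "dp": [0.226, -0.6, -0.565], "fingers": 1}, {"angular": [0, 0, 0.112], "dp": [0.226, -0.6, -0.565], "fingers": 1}])

```text
time: 6.75
tool_pos: [467.2, 77.6, 129.6]
tcp_rot: [-180.0, -0.0, 0.2]
ft_force: [-0.2, -0.0, -1.5]
finger_gap: 14.8
grip_force: 39.3
```

```bash
python3 - <<'E'
from h import *
np.set_printoptions(precision=1,suppress=True)
s=sense();print(s["time"],s["tool_pos"],s["tcp_rot"],s["finger_gap"],s["grip_force"],s["ft_force"],s["joint_pos"])
for c in("wrist","top"):
    P=camera_params(c)
    im=snapshot(c);cv2.imwrite(f"pics/{c}3.png",im)
    for l,z in(("cutter_eye",130),("hook_stand",0),("hook_bowl",199.5),("hook_nose",225.5)):
        for d in pinpoint(c,l):print(c,l,np.array(d["at"]),d["conf"],atz(c,d["at"],z,P))
p0,R0=pose()
print(to([468,75,60],Ro.from_euler("xyz",[222,0,0],degrees=True),p0,R0))
a=cv2.imread("pics/wrist3.png");b=cv2.imread("pics/top3.png")
cv2.imwrite("pics/v3.png",np.hstack([cv2.resize(a,(400,300)),cv2.resize(b[170:320,200:400],(400,300))]))
E
```

```text
6.75 [467.2  77.6 129.6] [-180.    -0.     0.2] 14.82563912357388 39.341023564338684 [-0.2 -0.  -1.5] [  3.2  -8.3 111.8   0.   76.5  93. ]
wrist cutter_eye [322.1  66. ] 0.95 [559.8  76.2 130. ]
wrist hook_stand [210.3  26.2] 0.74 [600.  147.9   0. ]
top cutter_eye [320.9 251.3] 0.51 [556.5  73.  130. ]
top hook_stand [282.4 239.3] 0.63 [594.4 149.8   0. ]
top hook_bowl [281.9 242.2] 0.91 [563.7 143.3 199.5]
top hook_nose [280.5 250.3] 0.8 [546.6 144.4 225.5]
(array([ 0. , -0. ,  0.3]), array([ 0.2, -0. , -0. ]))
```

View pics/v3.png

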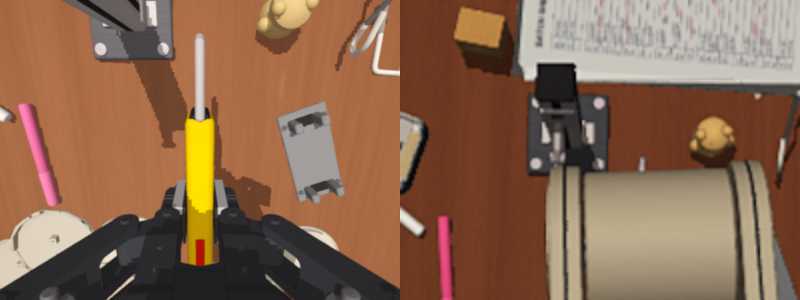

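The cutter is held, eye leading at wrist px (322, 66), and the stand's foot looks about square. Now I'll tilt it 42° and lower it.

>>> step_arm(targets=[{"angular": [0.058, 0, 0], "dp": [0.004, 0.013, 0.1], "fingers": 1}, {"angular": [0.117, 0, 0], "dp": [0.004, 0.013, 0.2], "fingers": 1}, {"angular": [0.175, 0, 0], "dp": [0.004, 0.013, 0.3], "fingers": 1}, {"angular": [0.233, 0, 0], "dp": [0.004, 0.013, 0.348], "fingers": 1}, {"angular": [0.233, 0, 0], "dp": [0.004, 0.013, 0.348], "fingers": 1}, {"angular": [0.233, 0, 0], "dp": [0.004, 0.013, 0.348], "fingers": 1}, {"angular": [0.233, 0, 0], "dp": [0.004, 0.013, 0.348], "fingers": 1}, {"angular": [0.233, 0, 0], "dp": [0.004, 0.013, 0.348], "fingers": 1}])

```text
time: 8.25
tool_pos: [469.1, 73.2, 60.9]
tcp_rot: [-138.2, -0.2, 0.2]
ft_force: [-0.5, -0.1, -1.3]
finger_gap: 15.6
grip_force: 39.5
```

>>> step_arm(targets=[{"angular": [0, 0, 0], "dp": [0, 0.03, 0.035], "fingers": 1}, {"angular": [0, 0, 0], "dp": [0, 0.067, 0.075], "fingers": 1}, {"angular": [0, 0, 0], "dp": [0, 0.1, 0.11], "fingers": 1}, {"angular": [0, 0, 0], "dp": [0, 0.12, 0.133], "fingers": 1}, {"angular": [0, 0, 0], "dp": [0, 0.134, 0.149], "fingers": 1}, {"angular": [0, 0, 0], "dp": [0, 0.14, 0.156], "fingers": 1}, {"angular": [0, 0, 0], "dp": [0, 0.14, 0.156], "fingers": 1}, {"angular": [0, 0, 0], "dp": [0, 0.14, 0.156], "fingers": 1}])

```text
time: 9.25
tool_pos: [468.4, 72.7, 17.6]
tcp_rot: [-138.1, -0.0, 0.0]
ft_force: [0.5, -0.8, -1.3]
finger_gap: 14.8
grip_force: 39.5
```

>>> step_arm(targets=[{"angular": [0, 0, 0], "dp": [0, -0.005, 0], "fingers": 0.85}, {"angular": [0, 0, 0], "dp": [0, -0.01, 0], "fingers": 0.75}, {"angular": [0, 0, 0], "dp": [0, -0.01, -0.01], "fingers": 0.7}, {"angular": [0, 0, 0], "dp": [0, -0.01, -0.04], "fingers": 0.7}, {"angular": [0, 0, 0], "dp": [0, -0.01, -0.08], "fingers": 0.7}, {"angular": [0, 0, 0], "dp": [0, -0.01, -0.14], "fingers": 0.7}, {"angular": [0, 0, 0], "dp": [0, -0.01, -0.24], "fingers": 0.7}, {"angular": [0, 0, 0], "dp": [0, -0.01, -0.4], "fingers": 0.7}])

```text
time: 10.25
tool_pos: [467.7, 20.1, 79.1]
tcp_rot: [-138.0, 0.1, 0.0]
ft_force: [0.9, -0.1, -0.5]
finger_gap: 25.9
grip_force: 0.0
```

```bash
python3 - <<'E'
from h import *
np.set_printoptions(precision=3,suppress=True)
s=sense();print(s["time"],s["tool_pos"],s["tcp_rot"],s["finger_gap"],s["grip_force"],s["ft_force"],s["joint_pos"])
p0,R0=pose()
print(to([430,73,200],Ro.from_euler("xyz",[180,0,0],degrees=True),p0,R0))
E
```

```text
10.25 [467.675  20.078  79.108] [-138.035    0.055    0.05 ] 25.86485403844053 0.0 [ 0.903 -0.054 -0.483] [-31.218  10.655 109.401  34.935  85.902  47.919]
(array([-0.189, -0.601, -0.272]), array([-0.233,  0.   ,  0.   ]))
```

>>> step_arm(targets=[{"angular": [0, 0, 0], "dp": [0, 0, -0.3], "fingers": 0.5}, {"angular": [-0.05, 0, 0], "dp": [-0.06, -0.2, -0.272], "fingers": 0}, {"angular": [-0.11, 0, 0], "dp": [-0.12, -0.4, -0.272], "fingers": 0}, {"angular": [-0.17, 0, 0], "dp": [-0.189, -0.6, -0.272], "fingers": 0}, {"angular": [-0.233, 0, 0], "dp": [-0.189, -0.6, -0.272], "fingers": 0}, {"angular": [-0.233, 0, 0], "dp": [-0.189, -0.6, -0.272], "fingers": 0}, {"angular": [-0.233, 0, 0], "dp": [-0.189, -0.6, -0.272], "fingers": 0}, {"angular": [-0.233, 0, 0], "dp": [-0.189, -0.6, -0.272], "fingers": 0}])

```text
time: 11.25
tool_pos: [430.1, 72.1, 198.1]
tcp_rot: [-179.9, 0.1, -0.2]
ft_force: [-0.3, -1.2, -0.5]
finger_gap: 85.2
grip_force: 0.0
```

```bash
python3 - <<'E'
from h import *
np.set_printoptions(precision=2,suppress=True)
s=sense();print(s["time"],s["tool_pos"],s["tcp_rot"],s["finger_gap"],s["joint_pos"])
P=camera_params("wrist");im=snapshot("wrist");cv2.imwrite("pics/w4.png",im)
for l,z in(("cutter",8),("cutter_eye",8),("hook_stand",0),("hook_bowl",199.5),("hook_nose",225.5)):
    for d in pinpoint("wrist",l):print(l,np.array(d["at"]),d["conf"],atz("wrist",d["at"],z,P))
hsv=cv2.cvtColor(im,cv2.COLOR_BGR2HSV);m=cv2.inRange(hsv,(20,120,100),(35,255,255))
n,lab,st,_=cv2.connectedComponentsWithStats(m);i=1+np.argmax(st[1:,4]);r=cv2.boxPoints(cv2.minAreaRect(cv2.findNonZero((lab==i).astype(np.uint8))))
for q in r: print(q,atz("wrist",q,16,P))
E
```

```text
11.25 [430.06  72.1  198.06] [-179.91    0.13   -0.16] 85.23221068413083 [  2.7  -17.78 112.48   0.09  85.43  92.85]
cutter [337.5 174.8] 0.97 [458.78  55.52   8.  ]
cutter_eye [338.1  47.6] 0.73 [560.31  56.33   8.  ]
hook_bowl [104.4 186.4] 0.18 [480.82 152.43 199.5 ]
[318.  98.] [521.94  72.49  16.  ]
[359.  98.] [521.9   39.25  16.  ]
[359. 221.] [418.84  36.21  16.  ]
[318. 221.] [418.88  72.76  16.  ]
```

View pics/w4.png

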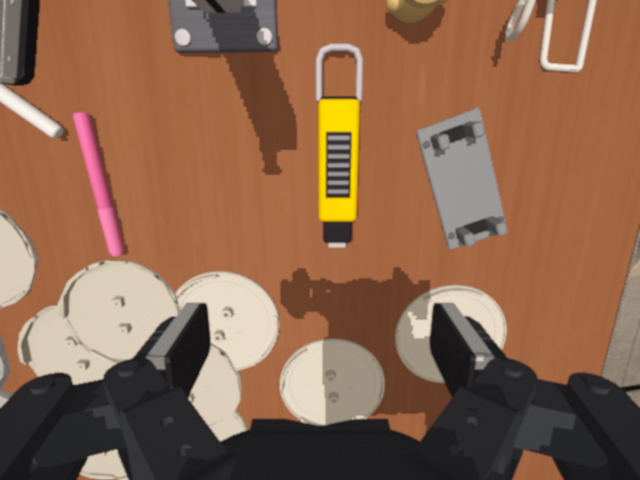

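The cutter lies flat, body at px (318–359, 98–221) and eye at (338, 48): origin (459, 55.4), yaw about 0.5°. I'll regrasp across its width.

```bash
python3 - <<'E'
from h import *
p0,R0=pose()
R=Ro.from_euler("xyz",[180,0,0.4],degrees=True)
print(to([464.5,55.4,50],R,p0,R0))
P=camera_params("wrist")
for q in((173,52),(278,50),(182,37),(265,36)):print(atz("wrist",q,8,P).round(1))
print(atz("scene",(300.8,238.6),225.5).round(1))
E
```

```text
(array([0.1716, 0.0871, 0.7425]), array([-0.0001,  0.0003, -0.0027]))
[557.8 189.9   8. ]
[559.3 105.3   8. ]
[568.7 181.5   8. ]
[569.4 115.3   8. ]
[536.7 170.6 225.5]
```

>>> step_arm(newtons=60, targets=[{"angular": [0, 0, -0.003], "dp": [0.06, 0.03, 0.2], "fingers": 0}, {"angular": [0, 0, -0.003], "dp": [0.12, 0.06, 0.4], "fingers": 0}, {"angular": [0, 0, -0.003], "dp": [0.172, 0.087, 0.6], "fingers": 0}, {"angular": [0, 0, -0.003], "dp": [0.172, 0.087, 0.742], "fingers": 0}, {"angular": [0, 0, -0.003], "dp": [0.172, 0.087, 0.742], "fingers": 0}, {"angular": [0, 0, -0.003], "dp": [0.172, 0.087, 0.742], "fingers": 0}, {"angular": [0, 0, -0.003], "dp": [0.172, 0.087, 0.742], "fingers": 0}, {"angular": [0, 0, -0.003], "dp": [0.172, 0.087, 0.742], "fingers": 0}])

```text
time: 12.55
tool_pos: [465.8, 56.3, 51.8]
tcp_rot: [-180.0, -0.1, 0.6]
ft_force: [0.6, -0.4, -0.1]
finger_gap: 85.5
grip_force: 0.0
```

>>> step_arm(targets=[{"angular": [0, 0, 0], "dp": [0, 0, 0.1], "fingers": 0}, {"angular": [0, 0, 0], "dp": [0, 0, 0.18], "fingers": 0.1}, {"angular": [0, 0, 0], "dp": [0, 0, 0.235], "fingers": 0.3}, {"angular": [0, 0, 0], "dp": [0, 0, 0.243], "fingers": 0.45}, {"angular": [0, 0, 0], "dp": [0, 0, 0.243], "fingers": 0.6}, {"angular": [0, 0, 0], "dp": [0, 0, 0.243], "fingers": 1}, {"angular": [0, 0, 0], "dp": [0, 0, 0.243], "fingers": 1}, {"angular": [0, 0, 0], "dp": [0, 0, 0.243], "fingers": 1}])

```text
time: 13.55
tool_pos: [465.3, 56.3, 2.4]
tcp_rot: [-180.0, -0.1, 0.6]
ft_force: [0.0, 0.2, 3.2]
finger_gap: 32.4
grip_force: 60.0
```

>>> step_arm(targets=[{"angular": [0, 0, 0], "dp": [0, 0, -0.05], "fingers": 1}, {"angular": [0, 0, 0], "dp": [0, 0, -0.2], "fingers": 1}, {"angular": [0, 0, 0], "dp": [-0.08, 0, -0.4], "fingers": 1}, {"angular": [0, 0, 0], "dp": [-0.16, 0, -0.6], "fingers": 1}, {"angular": [0, 0, 0], "dp": [-0.27, 0, -0.8], "fingers": 1}, {"angular": [0, 0, 0], "dp": [-0.27, 0, -1], "fingers": 1}, {"angular": [0, 0, 0], "dp": [-0.27, 0, -1], "fingers": 1}, {"angular": [0, 0, 0], "dp": [-0.27, 0, -1], "fingers": 1}])

```text
time: 14.55
tool_pos: [410.6, 55.7, 201.7]
tcp_rot: [-180.0, -0.0, 0.6]
ft_force: [-0.3, -0.2, -0.7]
finger_gap: 32.2
grip_force: 59.7
```

>>> step_arm(targets=[{"angular": [0, 0, 0], "dp": [0, -0.15, -0.06], "fingers": 1}, {"angular": [0, 0, 0], "dp": [0, -0.3, -0.12], "fingers": 1}, {"angular": [0, 0, 0], "dp": [0, -0.455, -0.12], "fingers": 1}, {"angular": [0, 0, 0], "dp": [0, -0.455, -0.12], "fingers": 1}, {"angular": [0, 0, 0], "dp": [0, -0.455, -0.12], "fingers": 1}, {"angular": [0, 0, 0], "dp": [0, -0.455, -0.12], "fingers": 1}, {"angular": [0, 0, 0], "dp": [0, -0.455, -0.12], "fingers": 1}, {"angular": [0, 0, 0], "dp": [0, -0.455, -0.12], "fingers": 1}])

```text
time: 15.55
tool_pos: [410.0, 146.3, 225.9]
tcp_rot: [-180.0, -0.0, 0.5]
ft_force: [-0.1, 0.4, -0.7]
finger_gap: 32.3
grip_force: 59.8
```

```bash
cat > look.py <<'E'
from h import *
import sys
np.set_printoptions(precision=1,suppress=True)
n=sys.argv[1]
s=sense();print(s["time"],s["tool_pos"],s["tcp_rot"],s["finger_gap"],s["grip_force"],s["ft_force"],s["joint_pos"])
tri_={}
for c in("wrist","top","scene"):
    P=camera_params(c)
    im=snapshot(c);cv2.imwrite(f"pics/{c}{n}.png",im)
    for l,z in(("cutter_eye",231.5),("cutter",231.5),("hook_bowl",199.5),("hook_nose",225.5)):
        for d in pinpoint(c,l)[:2]:
            print(c,l,np.array(d["at"]),round(d["conf"],2),atz(c,d["at"],z,P)); tri_.setdefault(l,{}).setdefault(c,ray(c,d["at"],P))
for l,v in tri_.items():
    if len(v)>1:print("tri",l,list(v),tri(list(v.values())))
E
python3 look.py 5
python3 - <<'E'
import cv2,numpy as np
a=cv2.imread("pics/wrist5.png");b=cv2.imread("pics/scene5.png")
cv2.imwrite("pics/v5.png",np.hstack([cv2.resize(a,(400,300)),cv2.resize(b[180:300,230:390],(400,300))]))
E
```

```text
15.55 [410.  146.3 225.9] [-180.    -0.     0.5] 32.25557437096779 59.83356177806854 [-0.1  0.4 -0.7] [ 12.9 -18.9 110.4   0.   88.4 102.4]
wrist cutter_eye [324.9  51.6] 0.61 [506.3 144.7 231.5]
wrist cutter [319.8 322.5] 0.61 [405.2 145.3 231.5]
top cutter_eye [279.3 274.1] 0.63 [505.8 145.2 231.5]
top cutter_eye [355.4 239.8] 0.26 [566.2  17.9 231.5]
top hook_bowl [281.7 240.5] 0.87 [566.7 143.7 199.5]
top hook_nose [278.7 250. ] 0.69 [547.1 147.4 225.5]
top hook_nose [224.6 308.2] 0.63 [447.6 235.4 225.5]
scene cutter_eye [325.6 234. ] 0.95 [511.2 134.3 231.5]
scene cutter [366.5 264.8] 0.89 [396.7 147.  231.5]
scene hook_bowl [300.4 237.3] 0.95 [571.5 143.5 199.5]
scene hook_nose [310.4 233.8] 0.59 [537.1 147.8 225.5]
tri cutter_eye ['wrist', 'top', 'scene'] (array([504.2, 143.9, 239.4]), [np.float64(1.132266711929413), np.float64(1.4403074486238543), np.float64(2.5713166726841044)])
tri cutter ['wrist', 'scene'] (array([401.4, 144. , 226.8]), [np.float64(1.5158969590566045), np.float64(1.5158969590565659)])
tri hook_bowl ['top', 'scene'] (array([567.5, 144.7, 201.8]), [np.float64(1.5370532484010737), np.float64(1.5370532484011898)])
tri hook_nose ['top', 'scene'] (array([545.3, 145.2, 220.9]), [np.float64(3.322278934545293), np.float64(3.3222789345453525)])
```

View pics/v5.png

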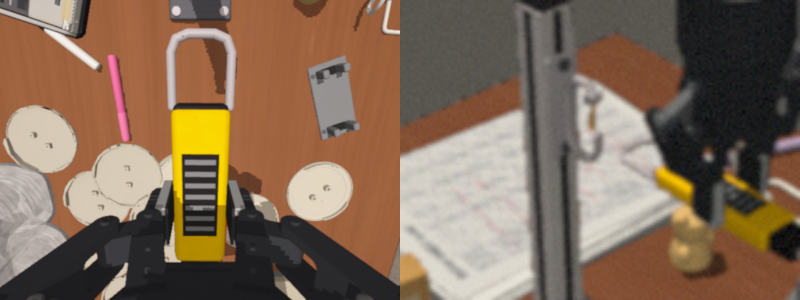

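```bash
python3 - <<'E'
from h import *
np.set_printoptions(precision=1,suppress=True)
g=np.array([410.,146.3,231.5])
for th in(-4,0,4,8):
    R=Ro.from_euler("xyz",[0,-th,0.5],degrees=True)
    pts=np.array([[100.5,0,0],[62,17,8],[62,-17,8],[-42,17,8],[-42,-17,8],[-42,-17,-8],[62,17,-8]])-[5.5,0,0]
    for c in("scene","wrist"):print(th,c,*[proj(c,g+R.apply(p)) for p in pts])
for c in("scene","wrist"):
    im=cv2.imread(f"pics/{c}5.png");hsv=cv2.cvtColor(im,cv2.COLOR_BGR2HSV);m=cv2.inRange(hsv,(20,120,100),(35,255,255))
    n,lab,st,_=cv2.connectedComponentsWithStats(m)
    for i in np.argsort(-st[1:,4])[:2]+1:print(c,st[i])
    if c=="scene":cv2.imwrite("pics/v6.png",cv2.resize(im[205:290,290:400],(770,595),interpolation=cv2.INTER_CUBIC))
E
```

```text
-4 scene [322.7 241.3] [330.2 248.9] [344.6 241.3] [374.8 272.2] [389.4 263.6] [389.3 271.9] [330.6 256.9]
-4 wrist [318.9  59.4] [270.4 172. ] [366.9 172.3] [277.1 426.3] [359.2 426.5] [355.5 401.3] [275.5 169.7]
0 scene [322.5 238.1] [330.3 247.1] [344.8 239.5] [375.1 274.1] [389.6 265.4] [389.  273.4] [330.4 254.8]
0 wrist [318.9  55.5] [269.  174.8] [368.3 175. ] [278.  421.6] [358.3 421.7] [354.9 395.4] [274.3 169.1]
4 scene [322.6 235. ] [330.6 245.3] [345.1 237.8] [375.2 275.9] [389.7 267.2] [388.6 274.8] [330.2 252.8]
4 wrist [318.9  52.8] [267.6 178.4] [369.7 178.7] [278.8 416.6] [357.5 416.7] [354.3 389.4] [273.1 169.2]
8 scene [322.8 232. ] [331.  243.6] [345.5 236.1] [375.2 277.6] [389.6 269. ] [388.1 276.2] [330.1 250.8]
8 wrist [318.9  51.5] [266.1 183.2] [371.1 183.4] [279.6 411.2] [356.8 411.4] [353.8 383.2] [271.8 170.2]
scene [359 258  29  22 300]
scene [332 247  15  15 122]
wrist [  273   175    96   243 13869]
```

View pics/v6.png

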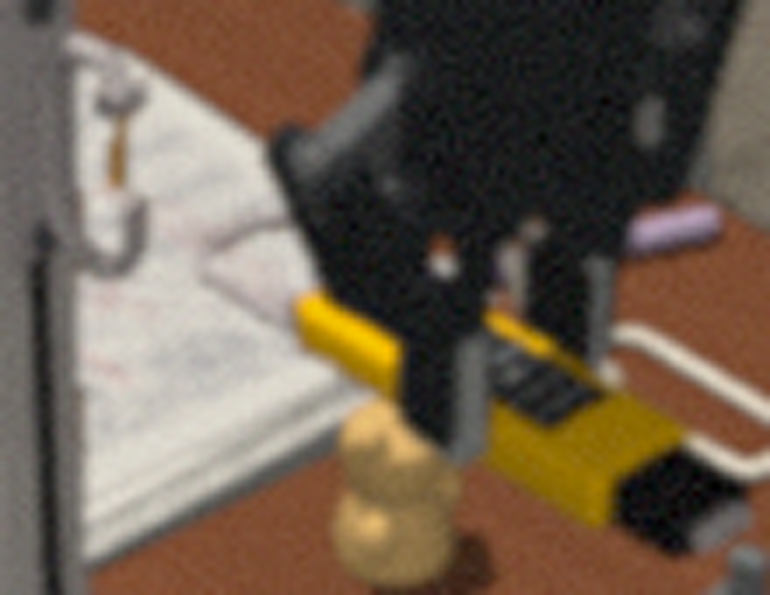

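The crop shows the outer bar of the eye mid at about scene px (325, 240) against a predicted (322.5, 238), and the nose at (310, 234). So the cutter is close to level and lined up in y. I'll push in, starting with a step just past the nose.

>>> step_arm(targets=[{"angular": [0, 0, 0], "dp": [0.03, 0, -0.007], "fingers": 1}, {"angular": [0, 0, 0], "dp": [0.07, 0, -0.007], "fingers": 1}, {"angular": [0, 0, 0], "dp": [0.11, 0, -0.007], "fingers": 1}, {"angular": [0, 0, 0], "dp": [0.15, 0, -0.007], "fingers": 1}, {"angular": [0, 0, 0], "dp": [0.18, 0, -0.007], "fingers": 1}, {"angular": [0, 0, 0], "dp": [0.21, 0, -0.007], "fingers": 1}, {"angular": [0, 0, 0], "dp": [0.24, 0, -0.007], "fingers": 1}, {"angular": [0, 0, 0], "dp": [0.24, 0, -0.007], "fingers": 1}])

```text
time: 17.3
tool_pos: [457.6, 147.2, 226.8]
tcp_rot: [180.0, 0.1, 0.6]
ft_force: [-3.8, 0.0, -3.9]
finger_gap: 32.7
grip_force: 59.7
```

```bash
python3 look.py 6; python3 - <<'E'
import cv2,numpy as np
b=cv2.imread("pics/scene6.png");a=cv2.imread("pics/top6.png")
cv2.imwrite("pics/v7.png",np.hstack([cv2.resize(b[200:270,275:355],(480,420),interpolation=2),cv2.resize(a[215:285,255:305],(300,420),interpolation=2)]))
E
```

```text
17.3 [457.6 147.2 226.8] [180.    0.1   0.6] 32.746392664749365 59.715964794158936 [-3.8  0.  -3.9] [ 11.7 -11.1 103.9   0.   87.3 101.1]
wrist cutter [316.9 322.4] 0.68 [452.4 147.3 231.5]
wrist hook_bowl [318.7  50.5] 0.57 [559.6 147.8 199.5]
wrist hook_bowl [321.9 324.1] 0.38 [433.  144.8 199.5]
wrist hook_nose [321.2  87.5] 0.69 [543.4 146.7 225.5]
wrist hook_nose [200.2 207. ] 0.56 [499.2 193.5 225.5]
top cutter_eye [278.9 246.2] 0.55 [552.9 147.  231.5]
top hook_bowl [281.7 241.6] 0.74 [564.8 143.7 199.5]
top hook_nose [281.6 251.6] 0.97 [544.5 142.5 225.5]
scene cutter_eye [303.1 226. ] 0.61 [558.7 146.5 231.5]
scene cutter [344.7 249.7] 0.67 [452.6 143.2 231.5]
scene hook_bowl [299.4 237.1] 0.66 [573.2 144.4 199.5]
scene hook_nose [309.3 233.6] 0.81 [539.  148.8 225.5]
tri cutter ['wrist', 'scene'] (array([451.9, 146. , 232.5]), [np.float64(1.6074320453977369), np.float64(1.6074320453977562)])
tri hook_bowl ['wrist', 'top', 'scene'] (array([563. , 147.2, 204.9]), [np.float64(4.232863956299133), np.float64(3.8516557119700594), np.float64(4.36054928532641)])
tri hook_nose ['wrist', 'top', 'scene'] (array([544.3, 144.6, 221. ]), [np.float64(2.154747519051621), np.float64(2.0285004630227403), np.float64(0.18549034938715456)])
tri cutter_eye ['top', 'scene'] (array([553.8, 148.2, 234.3]), [np.float64(1.7906426992958904), np.float64(1.7906426992959943)])
```

View pics/v7.png

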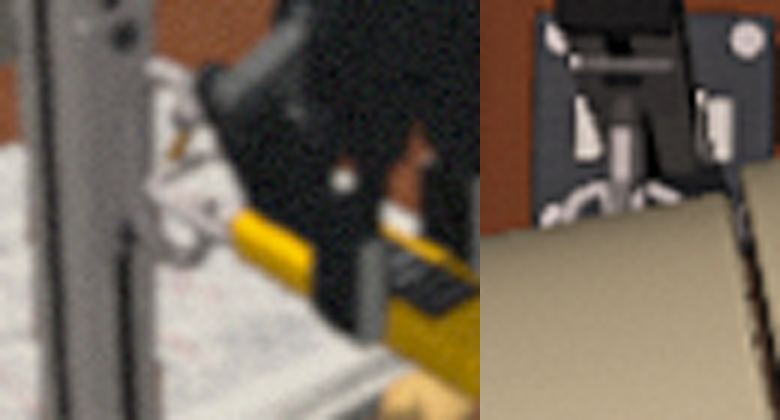

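The eye is over the nose and the gate (brass) is swinging inward, with a 3.8 N push. I'll push on to about 20 mm behind the nose, then lower.

>>> step_arm(targets=[{"angular": [0, 0, 0], "dp": [0.02, 0, 0], "fingers": 1}, {"angular": [0, 0, 0], "dp": [0.04, 0, 0], "fingers": 1}, {"angular": [0, 0, 0], "dp": [0.055, 0, 0], "fingers": 1}, {"angular": [0, 0, 0], "dp": [0.065, 0, 0], "fingers": 1}, {"angular": [0, 0, 0], "dp": [0.065, 0, 0], "fingers": 1}, {"angular": [0, 0, 0], "dp": [0.065, 0, 0], "fingers": 1}, {"angular": [0, 0, 0], "dp": [0.065, 0, 0], "fingers": 1}, {"angular": [0, 0, 0], "dp": [0.065, 0, 0], "fingers": 1}])

```text
time: 19.05
tool_pos: [470.9, 147.3, 227.1]
tcp_rot: [180.0, -0.0, 0.6]
ft_force: [0.1, 0.5, -5.2]
finger_gap: 32.4
grip_force: 59.9
```

>>> step_arm(targets=[{"angular": [0, 0, 0], "dp": [0, 0, 0.02], "fingers": 1}, {"angular": [0, 0, 0], "dp": [0, 0, 0.04], "fingers": 1}, {"angular": [0, 0, 0], "dp": [0, 0, 0.06], "fingers": 1}, {"angular": [0, 0, 0], "dp": [0, 0, 0.08], "fingers": 1}, {"angular": [0, 0, 0], "dp": [-0.01, 0, 0.09], "fingers": 1}, {"angular": [0, 0, 0], "dp": [-0.02, 0, 0.1], "fingers": 1}, {"angular": [0, 0, 0], "dp": [-0.02, 0, 0.11], "fingers": 1}, {"angular": [0, 0, 0], "dp": [-0.02, 0, 0.11], "fingers": 1}])

```text
time: 20.05
tool_pos: [466.8, 147.3, 205.2]
tcp_rot: [180.0, 0.0, 0.6]
ft_force: [0.8, 0.1, -0.7]
finger_gap: 32.4
grip_force: 60.4
```

```bash
python3 look.py 7|grep -v wrist; python3 - <<'E'
import cv2,numpy as np
b=cv2.imread("pics/scene7.png")
cv2.imwrite("pics/v8.png",cv2.resize(b[200:270,275:355],(640,560),interpolation=2))
E
```

```text
20.05 [466.8 147.3 205.2] [180.    0.    0.6] 32.43324285886152 60.38103461265564 [ 0.8  0.1 -0.7] [ 11.5  -9.1 104.4  -0.   84.7 100.9]
top cutter_eye [279.3 241.3] 0.61 [561.2 146.5 231.5]
top hook_bowl [282.5 243.2] 0.96 [562.  142.2 199.5]
top hook_nose [280.2 249.2] 0.87 [548.5 144.9 225.5]
scene cutter_eye [303.9 230.9] 0.9 [545.1 156.1 231.5]
scene cutter_eye [340.4 258.4] 0.6 [438.9 166.2 231.5]
scene cutter [340.8 260.2] 0.68 [434.7 169.2 231.5]
scene cutter [309.2 231.1] 0.26 [538.2 149.5 231.5]
scene hook_bowl [300.4 236.5] 0.56 [573.5 141.7 199.5]
scene hook_nose [308.9 230.3] 0.69 [547.8 142.1 225.5]
scene hook_nose [409.6 306.2] 0.15 [283.9 168.7 225.5]
tri cutter_eye ['top', 'scene'] (array([561.3, 145.5, 219.6]), [np.float64(2.0534837599993194), np.float64(2.053483759999371)])
tri hook_bowl ['top', 'scene'] (array([563.9, 144.8, 205.1]), [np.float64(3.740396749853162), np.float64(3.7403967498531845)])
```

View pics/v8.png

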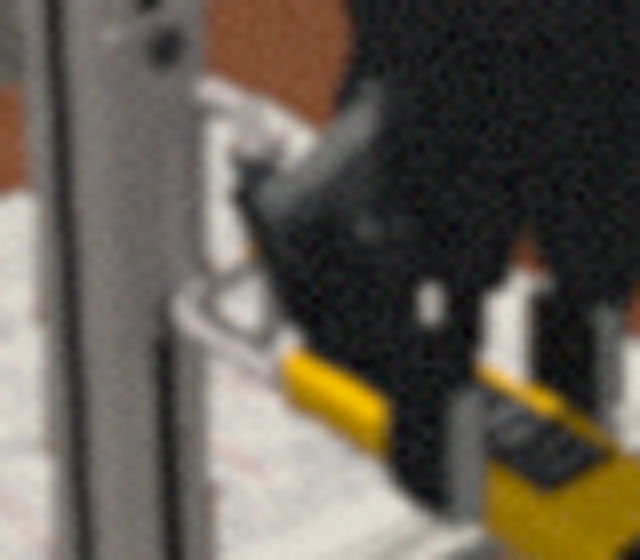

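The scene crop shows the eye threaded on the hook, loop at crop (180–280, 270–370), and the forces have gone. Next I'll work out how far the tool can be tilted about the bar within the joint ranges.

```bash
python3 - <<'E'
import numpy as np
from scipy.optimize import least_squares,fsolve
r=np.radians
D=[((7.471,85.268,87.261),(162.3,-577.6),231.3),((-17.8,108.2,89.6),(431.9,-98),239.2),((.2,116.7,63),(466.9,-52.8),16.8),((-8.3,111.8,76.5),(467.2,77.6),129.6),((-17.78,112.48,85.43),(430.1,72.1),198.1),((-18.9,110.4,88.4),(410,146.3),225.9),((-11.1,103.9,87.3),(457.6,147.2),226.8),((-9.1,104.4,84.7),(466.8,147.3),205.2)]
Lt=453
def fk(p,q2,q3):
    a,d,L1,L2,e=p; s=r(q2+q3)
    return a+L1*np.sin(r(q2))+L2*np.sin(s)+e*np.cos(s), d+L1*np.cos(r(q2))+L2*np.cos(s)-e*np.sin(s)
def res(p):
    o=[]
    for q,xy,z in D:
        R,Z=fk(p,*q[:2]); o+=[R-np.hypot(*xy),Z-z-Lt]
    return o
f=least_squares(res,[0,400,600,600,0]);print(f.x.round(1),np.round(f.fun,1))
B=np.array([560.5,203.5])
for th in range(0,65,5):
    t=r(th);T=B-94.5*np.array([np.cos(t),np.sin(t)])+5*np.array([np.sin(t),-np.cos(t)])
    W=T-Lt*np.array([np.sin(t),-np.cos(t)]);R=np.hypot(W[0],147)
    s=least_squares(lambda q:np.array(fk(f.x,*q))-[R,W[1]],[-20,120]);q2,q3=s.x
    print(th,T.round(1),W.round(),round(R),q2.round(1),q3.round(1),"q5~",round(180-th-q2-q3,1),"q1",np.degrees(np.arctan2(147,W[0])).round(1),s.cost.round(3))
E
```

```text
[  2.7 405.8 367.6 552.9  59.8] [-0.1 -0.2 -0.1 -0.   0.1  0.1 -0.3 -0.2  0.5 -0.1 -0.6  0.4  0.5  0.
  0.1 -0. ]
0 [466.  198.5] [466. 652.] 489 -9.0 105.0 q5~ 84.0 q1 17.5 0.0
5 [466.8 190.3] [427. 642.] 452 -14.8 111.0 q5~ 78.7 q1 19.0 0.0
10 [468.3 182.2] [390. 628.] 416 -20.5 117.0 q5~ 73.5 q1 20.7 0.0
15 [470.5 174.2] [353. 612.] 383 -26.2 122.9 q5~ 68.3 q1 22.6 0.0
20 [473.4 166.5] [318. 592.] 351 -31.8 128.7 q5~ 63.1 q1 24.8 0.0
25 [477. 159.] [286. 570.] 321 -37.3 134.5 q5~ 57.8 q1 27.2 0.0
30 [481.2 151.9] [255. 544.] 294 -42.6 140.2 q5~ 52.4 q1 30.0 0.0
35 [486.  145.2] [226. 516.] 270 -47.7 145.8 q5~ 46.9 q1 33.0 0.0
40 [491.3 138.9] [200. 486.] 248 -52.5 151.3 q5~ 41.2 q1 36.3 0.0
45 [497.2 133.1] [177. 453.] 230 -56.6 156.6 q5~ 35.0 q1 39.7 0.0
50 [503.6 127.9] [157. 419.] 215 -59.2 161.4 q5~ 27.8 q1 43.2 0.0
55 [510.4 123.2] [139. 383.] 203 -58.2 164.9 q5~ 18.2 q1 46.5 0.0
60 [517.6 119.2] [125. 346.] 193 -48.5 165.4 q5~ 3.1 q1 49.6 0.0
```

```bash
python3 - <<'E'
import numpy as np
from scipy.optimize import least_squares
r=np.radians;h=lambda x,y:np.sqrt(x*x+y*y-51**2)
D=[((7.471,85.268),(162.3,-577.6),231.3),((-17.8,108.2),(431.9,-98),239.2),((.2,116.7),(466.9,-52.8),16.8),((-8.3,111.8),(467.2,77.6),129.6),((-17.78,112.48),(430.1,72.1),198.1),((-18.9,110.4),(410,146.3),225.9),((-11.1,103.9),(457.6,147.2),226.8),((-9.1,104.4),(466.8,147.3),205.2)]
def fk(p,q2,q3):
    a,d,L1,L2,e=p; s=r(q2+q3)
    return np.array([a+L1*np.sin(r(q2))+L2*np.sin(s)+e*np.cos(s), d+L1*np.cos(r(q2))+L2*np.cos(s)-e*np.sin(s)])
B=np.array([560.5,203.5])
for Lt in(340,363):
    f=least_squares(lambda p:np.ravel([fk(p,*q)-[h(*xy),z+Lt] for q,xy,z in D]),[0,400,500,500,0])
    d=fk(f.x,10.655,109.401);tz=np.array([0,.6688,-.7434]);w=np.array([467.7,20.1,79.1])-Lt*tz
    print(Lt,f.x.round(1),f.cost.round(2),"check tilt",d,h(*w[:2]),w[2])
    for th in range(0,65,10):
        t=r(th);T=B-94.5*np.array([np.cos(t),np.sin(t)])+5*np.array([np.sin(t),-np.cos(t)])
        W=T-Lt*np.array([np.sin(t),-np.cos(t)])
        s=least_squares(lambda q:fk(f.x,*q)-[h(W[0],147),W[1]],[-20,120]);q2,q3=s.x
        print(th,T.round(1),q2.round(1),q3.round(1),"q5~",round(180-th-q2-q3,1),s.cost.round(3))
E
```

```text
340 [ -0.  291.9 369.4 553.3  60.6] 0.63 check tilt [516.7722338  325.37902127] 509.03070954904086 331.856
0 [466.  198.5] -9.0 105.0 q5~ 84.0 0.0
10 [468.3 182.2] -17.3 114.3 q5~ 73.0 0.0
20 [473.4 166.5] -24.9 123.3 q5~ 61.6 0.0
30 [481.2 151.9] -31.4 131.9 q5~ 49.5 0.0
40 [491.3 138.9] -36.0 139.8 q5~ 36.1 0.0
50 [503.6 127.9] -37.0 146.4 q5~ 20.7 0.0
60 [517.6 119.2] -32.0 150.4 q5~ 1.7 0.0
363 [ -0.  314.9 369.4 553.3  60.6] 0.63 check tilt [516.77223375 348.3790213 ] 515.4863513376082 348.9542
0 [466.  198.5] -9.0 105.0 q5~ 84.0 0.0
10 [468.3 182.2] -17.9 114.9 q5~ 73.1 0.0
20 [473.4 166.5] -26.3 124.4 q5~ 61.8 0.0
30 [481.2 151.9] -33.6 133.6 q5~ 49.9 0.0
40 [491.3 138.9] -39.0 142.1 q5~ 36.8 0.0
50 [503.6 127.9] -40.6 149.3 q5~ 21.4 0.0
60 [517.6 119.2] -35.0 153.5 q5~ 1.6 0.0
```

>>> step_arm(targets=[{"angular": [0, 0.0278, 0], "dp": [0, 0, 0.07], "fingers": 1}, {"angular": [0, 0.0556, 0], "dp": [0.0075, 0, 0.115], "fingers": 1}, {"angular": [0, 0.0833, 0], "dp": [0.0185, 0, 0.155], "fingers": 1}, {"angular": [0, 0.1111, 0], "dp": [0.033, 0, 0.194], "fingers": 1}, {"angular": [0, 0.1111, 0], "dp": [0.033, 0, 0.194], "fingers": 1}, {"angular": [0, 0.1111, 0], "dp": [0.033, 0, 0.194], "fingers": 1}, {"angular": [0, 0.1111, 0], "dp": [0.033, 0, 0.194], "fingers": 1}, {"angular": [0, 0.1111, 0], "dp": [0.033, 0, 0.194], "fingers": 1}])

```text
time: 21.8
tool_pos: [474.0, 147.3, 167.0]
tcp_rot: [-180.0, -20.0, 0.5]
ft_force: [-0.9, -0.1, -0.8]
finger_gap: 32.6
grip_force: 60.4
```

>>> step_arm(newtons=30, targets=[{"angular": [0, 0.0278, 0], "dp": [0.004, 0, 0.041], "fingers": 1}, {"angular": [0, 0.0556, 0], "dp": [0.0117, 0, 0.082], "fingers": 1}, {"angular": [0, 0.0833, 0], "dp": [0.0228, 0, 0.122], "fingers": 1}, {"angular": [0, 0.0833, 0], "dp": [0.0228, 0, 0.122], "fingers": 1}, {"angular": [0, 0.0833, 0], "dp": [0.0228, 0, 0.122], "fingers": 1}, {"angular": [0, 0.0833, 0], "dp": [0.0228, 0, 0.122], "fingers": 1}, {"angular": [0, 0.0833, 0], "dp": [0.0228, 0, 0.122], "fingers": 1}, {"angular": [0, 0.0833, 0], "dp": [0.0228, 0, 0.122], "fingers": 1}])

```text
time: 22.8
tool_pos: [486.3, 147.4, 145.3]
tcp_rot: [-180.0, -35.0, 0.5]
ft_force: [-0.1, 0.3, -1.7]
finger_gap: 32.7
grip_force: 60.5
```

```bash
python3 - <<'E'
from h import *
np.set_printoptions(precision=3,suppress=True)
p,R=pose();print(p,sense()["joint_pos"],sense()["tcp_rot"])
# slip arc: tool tilt fixed 35, grasp point orbits the bar; grasp 16 mm behind TCP
B=np.array([560.5,203.5]);t0=np.radians(35)
tz=np.array([np.sin(t0),-np.cos(t0)]);tx=np.array([np.cos(t0),np.sin(t0)])
G0=np.array([p[0],p[2]])-5*tz   # cutter mid-plane between pads
rel=G0-B;print("radius",np.linalg.norm(rel),np.degrees(np.arctan2(-rel[1],-rel[0])))
for th in(40,45,50,55,60,65,70,75):
    t=np.radians(th);G=B-94.5*np.array([np.cos(t),np.sin(t)]);d=G-G0;print(th,np.array([d@tx,d@tz])/200,d)
E
```

```text
[486.313 147.403 145.343] [ 18.263 -36.939 138.243 -14.059  45.881 114.554] [-179.998  -34.982    0.55 ]
radius 94.12748965096253 35.05318244240553
40 [-0.     0.041] [ 4.663 -6.683]
45 [0.005 0.082] [ 10.233 -12.761]
50 [0.014 0.122] [ 16.311 -18.33 ]
55 [0.027 0.161] [ 22.852 -23.349]
60 [0.042 0.199] [ 29.805 -27.779]
65 [0.061 0.236] [ 37.117 -31.585]
70 [0.084 0.271] [ 44.734 -34.74 ]
75 [0.109 0.303] [ 52.596 -37.219]
```

>>> step_arm(newtons=20, targets=[{"angular": [0, 0, 0], "dp": [0, 0, 0.01], "fingers": 1}, {"angular": [0, 0, 0], "dp": [0, 0, 0.02], "fingers": 1}, {"angular": [0, 0, 0], "dp": [0, 0, 0.03], "fingers": 1}, {"angular": [0, 0, 0], "dp": [0, 0, 0.041], "fingers": 1}, {"angular": [0, 0, 0], "dp": [0.002, 0, 0.06], "fingers": 1}, {"angular": [0, 0, 0], "dp": [0.005, 0, 0.082], "fingers": 1}, {"angular": [0, 0, 0], "dp": [0.005, 0, 0.082], "fingers": 1}, {"angular": [0, 0, 0], "dp": [0.005, 0, 0.082], "fingers": 1}])

```text
time: 23.8
tool_pos: [497.1, 148.1, 133.2]
tcp_rot: [-180.0, -35.1, 0.6]
ft_force: [-1.7, 1.7, 6.1]
finger_gap: 32.1
grip_force: 61.3
```

>>> step_arm(targets=[{"angular": [0, 0, 0], "dp": [0.004, 0, 0.02], "fingers": 1}, {"angular": [0, 0, 0], "dp": [0.009, 0, 0.04], "fingers": 1}, {"angular": [0, 0, 0], "dp": [0.015, 0, 0.06], "fingers": 1}, {"angular": [0, 0, 0], "dp": [0.022, 0, 0.079], "fingers": 1}, {"angular": [0, 0, 0], "dp": [0.029, 0, 0.098], "fingers": 1}, {"angular": [0, 0, 0], "dp": [0.037, 0, 0.117], "fingers": 1}, {"angular": [0, 0, 0], "dp": [0.037, 0, 0.117], "fingers": 1}, {"angular": [0, 0, 0], "dp": [0.037, 0, 0.117], "fingers": 1}])

```text
time: 24.8
tool_pos: [515.4, 147.8, 116.7]
tcp_rot: [180.0, -34.9, 0.6]
ft_force: [-2.7, 1.6, 2.7]
finger_gap: 32.6
grip_force: 61.1
```

```bash
python3 look.py 9|grep -v wrist; python3 - <<'E'
import cv2,numpy as np
b=cv2.imread("pics/scene9.png")
cv2.imwrite("pics/v9.png",cv2.resize(b[200:300,270:370],(600,600),interpolation=2))
E
```

```text
24.8 [515.4 147.8 116.7] [180.  -34.9   0.6] 32.63637949315085 61.05718016624451 [-2.7  1.6  2.7] [ 16.7 -27.8 135.7 -14.6  39.2 114.8]
top cutter [280.9 277.1] 0.71 [500.8 142.5 231.5]
top hook_bowl [279.5 241.7] 0.56 [564.5 147.5 199.5]
top hook_nose [283.7 252. ] 0.64 [543.8 138.9 225.5]
top hook_nose [381.3 313.4] 0.36 [443.1 -27.2 225.5]
scene cutter_eye [297.6 237.3] 0.81 [536.6 177.7 231.5]
scene cutter [323.1 285.6] 0.57 [403.6 236.4 231.5]
scene cutter [413.5 303.8] 0.2 [279.2 165.9 231.5]
scene hook_bowl [298.4 236.4] 0.74 [576.3 144.3 199.5]
scene hook_nose [309.  231.4] 0.81 [544.9 144.4 225.5]
```

View pics/v9.png

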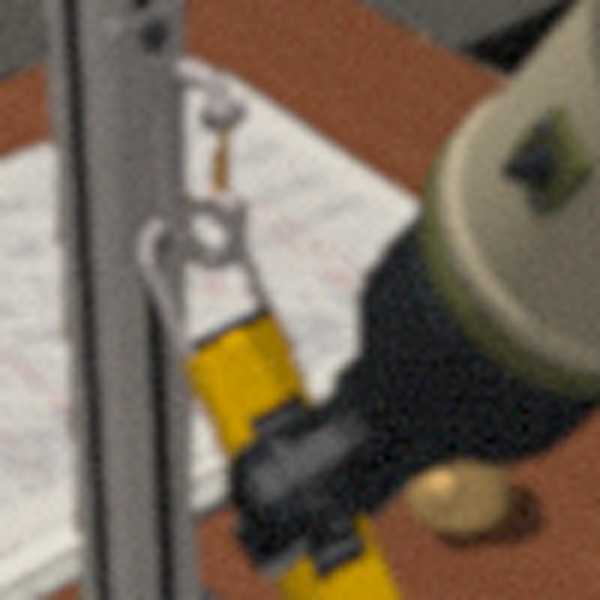

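The eye hangs in the hook and the brass gate is shut (vertical, crop (222, 160)), with the cutter at about 60°. I'll swing it a bit further, then let go gently.

>>> step_arm(targets=[{"angular": [0, 0, 0], "dp": [0.009, 0, 0.018], "fingers": 1}, {"angular": [0, 0, 0], "dp": [0.019, 0, 0.037], "fingers": 1}, {"angular": [0, 0, 0], "dp": [0.03, 0, 0.055], "fingers": 1}, {"angular": [0, 0, 0], "dp": [0.042, 0, 0.072], "fingers": 1}, {"angular": [0, 0, 0], "dp": [0.052, 0, 0.085], "fingers": 1}, {"angular": [0, 0, 0], "dp": [0.052, 0, 0.085], "fingers": 1}, {"angular": [0, 0, 0], "dp": [0.052, 0, 0.085], "fingers": 1}, {"angular": [0, 0, 0], "dp": [0.052, 0, 0.085], "fingers": 1}])

```text
time: 26.55
tool_pos: [533.9, 147.8, 109.0]
tcp_rot: [180.0, -34.9, 0.6]
ft_force: [-5.6, 0.3, -0.1]
finger_gap: 32.3
grip_force: 60.8
```

>>> step_arm(targets=[{"angular": [0, 0, 0], "dp": [0, 0, 0], "fingers": 0.5}, {"angular": [0, 0, 0], "dp": [0, 0, 0], "fingers": 0.3}, {"angular": [0, 0, 0], "dp": [0, 0, 0], "fingers": 0.1}, {"angular": [0, 0, 0], "dp": [0, 0, 0], "fingers": 0}, {"angular": [0, 0, 0], "dp": [-0.05, 0, -0.1], "fingers": 0}, {"angular": [0, 0, 0], "dp": [-0.12, 0, -0.25], "fingers": 0}, {"angular": [0, 0, 0], "dp": [-0.2, 0, -0.4], "fingers": 0}, {"angular": [0, 0, 0], "dp": [-0.25, 0, -0.5], "fingers": 0}])

```text
time: 27.55
tool_pos: [436.8, 148.2, 164.6]
tcp_rot: [180.0, -34.9, 0.5]
ft_force: [-15.6, -5.6, -16.8]
finger_gap: 85.2
grip_force: 0.0
```

>>> step_arm(targets=[{"angular": [0, 0, 0], "dp": [0, 0, 0], "fingers": 0}, {"angular": [0, 0, 0], "dp": [0, 0, 0], "fingers": 0}, {"angular": [0, 0, 0], "dp": [0, 0, 0], "fingers": 0}, {"angular": [0, 0, 0], "dp": [0, 0, 0], "fingers": 0}, {"angular": [0, 0, 0], "dp": [0, 0, 0], "fingers": 0}, {"angular": [0, 0, 0], "dp": [0, 0, 0], "fingers": 0}, {"angular": [0, 0, 0], "dp": [0, 0, 0], "fingers": 0}, {"angular": [0, 0, 0], "dp": [0, 0, 0], "fingers": 0}])

```text
time: 28.55
tool_pos: [437.7, 148.2, 163.9]
tcp_rot: [179.9, -34.9, 0.6]
ft_force: [0.4, 0.8, 0.1]
finger_gap: 85.1
grip_force: 0.0
```

```bash
cat > hang.py <<'E'
from h import *
np.set_printoptions(precision=1,suppress=True)
print(sense()["time"])
for c in("scene","top"):
  for k in range(6 if c=="scene" else 1):
    im=snapshot(c);hsv=cv2.cvtColor(im,cv2.COLOR_BGR2HSV);m=cv2.inRange(hsv,(20,130,90),(35,255,255))
    n,lab,st,ce=cv2.connectedComponentsWithStats(m);i=1+np.argmax(st[1:,4]);print(c,ce[i],st[i])
    if k==0:
        for l in("cutter","cutter_eye","knob_figure","kraft_box","marker_pink"):print(l,[(np.array(d["at"]),round(d["conf"],2)) for d in pinpoint(c,l)[:1]])
print("expect hang", *[proj("scene",(560.5,147,z)) for z in(202,164,102,60)])
E
python3 hang.py
```

```text
28.55
scene [301.9 278.7] [295 255  18  48 482]
cutter [(array([303.2, 282.4]), 0.88)]
cutter_eye [(array([300.9, 234.9]), 0.63)]
knob_figure []
kraft_box [(array([228.5, 308.2]), 0.91)]
marker_pink [(array([295.7, 385.3]), 0.6)]
scene [300.9 278.1] [294 255  17  47 467]
scene [301.1 278.3] [294 255  18  48 479]
scene [301.2 278.4] [294 255  18  48 465]
scene [301.4 278.9] [294 255  18  48 473]
scene [301.7 278.9] [294 255  19  48 474]
top [ 70.9 365.8] [ 61 351  22  31 323]
cutter [(array([281.8, 249.3]), 0.68)]
cutter_eye [(array([241.6, 187.8]), 0.67)]
knob_figure [(array([352.4, 242.3]), 0.72)]
kraft_box [(array([241. , 186.3]), 0.94)]
marker_pink [(array([225.5, 309.7]), 0.57)]
expect hang [302.7 239.3] [303.3 256.1] [304.2 282.3] [304.7 299.1]
```

It's hanging where expected, with a slight swing left. I'll let it settle.

>>> step_arm(targets=[{"angular": [0, 0, 0], "dp": [0, 0, -0.02], "fingers": 0}, {"angular": [0, 0, 0], "dp": [0, 0, -0.02], "fingers": 0}, {"angular": [0, 0, 0], "dp": [0, 0, -0.02], "fingers": 0}, {"angular": [0, 0, 0], "dp": [0, 0, -0.02], "fingers": 0}, {"angular": [0, 0, 0], "dp": [0, 0, -0.02], "fingers": 0}, {"angular": [0, 0, 0], "dp": [0, 0, -0.02], "fingers": 0}, {"angular": [0, 0, 0], "dp": [0, 0, -0.02], "fingers": 0}, {"angular": [0, 0, 0], "dp": [0, 0, -0.02], "fingers": 0}])

```text
time: 30.4
tool_pos: [435.4, 148.2, 167.1]
tcp_rot: [179.9, -34.9, 0.6]
ft_force: [0.3, 0.5, 0.0]
finger_gap: 84.9
grip_force: 0.0
```

>>> step_arm(targets=[{"angular": [0, 0, 0], "dp": [0, 0, 0], "fingers": 0}, {"angular": [0, 0, 0], "dp": [0, 0, 0], "fingers": 0}, {"angular": [0, 0, 0], "dp": [0, 0, 0], "fingers": 0}, {"angular": [0, 0, 0], "dp": [0, 0, 0], "fingers": 0}, {"angular": [0, 0, 0], "dp": [0, 0, 0], "fingers": 0}, {"angular": [0, 0, 0], "dp": [0, 0, 0], "fingers": 0}, {"angular": [0, 0, 0], "dp": [0, 0, 0], "fingers": 0}, {"angular": [0, 0, 0], "dp": [0, 0, 0], "fingers": 0}])

```text
time: 31.4
tool_pos: [435.4, 148.2, 167.1]
tcp_rot: [179.9, -34.9, 0.6]
ft_force: [-0.3, -0.6, -0.2]
finger_gap: 85.3
grip_force: 0.0
```

>>> step_arm(targets=[{"angular": [0, 0, 0], "dp": [0, 0, 0], "fingers": 0}, {"angular": [0, 0, 0], "dp": [0, 0, 0], "fingers": 0}, {"angular": [0, 0, 0], "dp": [0, 0, 0], "fingers": 0}, {"angular": [0, 0, 0], "dp": [0, 0, 0], "fingers": 0}, {"angular": [0, 0, 0], "dp": [0, 0, 0], "fingers": 0}, {"angular": [0, 0, 0], "dp": [0, 0, 0], "fingers": 0}, {"angular": [0, 0, 0], "dp": [0, 0, 0], "fingers": 0}, {"angular": [0, 0, 0], "dp": [0, 0, 0], "fingers": 0}])

```text
time: 32.4
tool_pos: [435.4, 148.2, 167.1]
tcp_rot: [179.9, -34.9, 0.6]
ft_force: [-0.2, -1.0, 0.5]
finger_gap: 85.2
grip_force: 0.0
```

>>> step_arm(targets=[{"angular": [0, 0, 0], "dp": [0, 0, 0], "fingers": 0}, {"angular": [0, 0, 0], "dp": [0, 0, 0], "fingers": 0}, {"angular": [0, 0, 0], "dp": [0, 0, 0], "fingers": 0}, {"angular": [0, 0, 0], "dp": [0, 0, 0], "fingers": 0}, {"angular": [0, 0, 0], "dp": [0, 0, 0], "fingers": 0}, {"angular": [0, 0, 0], "dp": [0, 0, 0], "fingers": 0}, {"angular": [0, 0, 0], "dp": [0, 0, 0], "fingers": 0}, {"angular": [0, 0, 0], "dp": [0, 0, 0], "fingers": 0}])

```text
time: 33.4
tool_pos: [435.4, 148.2, 167.1]
tcp_rot: [179.9, -34.9, 0.6]
ft_force: [-0.2, 0.2, -1.0]
finger_gap: 85.5
grip_force: 0.0
```

```bash
python3 hang.py|grep "^scene"; python3 - <<'E'
from h import *
m=lambda n:None
im=snapshot("scene");cv2.imwrite("pics/end.png",im)
# gate: brass pixels between hinge and nose compared with the start
for n in("s1","end"):
    a=cv2.imread(f"pics/{n}.png")[210:245,295:318];h=cv2.cvtColor(a,cv2.COLOR_BGR2HSV)
    k=cv2.findNonZero(cv2.inRange(h,(8,90,70),(30,255,255)));print(n,None if k is None else (len(k),k.reshape(-1,2).mean(0),np.ptp(k.reshape(-1,2),axis=0)))
E
```

```text
scene [301.3 278.5] [294 255  18  48 468]
scene [301.1 278.6] [294 255  18  48 470]
scene [301.2 278.5] [294 255  18  48 471]
scene [301.2 278.3] [294 255  18  48 464]
scene [301.3 278.6] [294 255  18  48 465]
scene [301.2 278.5] [294 255  18  48 467]
s1 (61, array([17.1147541 ,  4.68852459]), array([11, 20], dtype=int32))
end (63, array([17.11111111,  4.66666667]), array([11, 20], dtype=int32))
```

The cutter hangs still, and the gate pixels match those from the start, so the gate is shut.

```bash
python3 -c "
from bench import *
print(hand_in())"
```

```text
the job is handed in; nothing more can be done
None
```

I laid the cutter flat, regrasped it and pushed its eye into the snap hook; it now hangs still with the gate shut and the arm clear, and the job is handed in (no verdict was returned).

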